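# Seat a bauble-spindle head on its key

## Task

Two bauble-decorating spindles stand on the bench, each with a flanged aluminium head on its shaft. One head is already home; the other sits high because its flange is resting on top of the key. Turn that high head on its shaft, without taking it off, until its keyway drops over the key and it sits fully home, then let go; leave the other spindle's head as it is.

Things in the scene. Friction and masses are not known exactly. Their poses are not given: they have to be found in the camera images.
- head: High head, the one to turn: loose aluminium hub, 0.25-0.46 kg, 60 mm tall. Flange 80 mm wide, 20 thick, with one straight keyway 22 mm wide cut right through it from bore to rim. On it a round boss, 44 mm wide, 40 tall, to grip from above at any yaw. Bore 19 mm through. Origin: centre of underside; z up; x out through the keyway. Starts on the key, keyway 25-85 deg anticlockwise of it from above.
- spindle_seat (a point): Seat of the high head's spindle: centre of the flat top, 112 mm wide, of a fixed round grey stand 45 mm tall, foot 132 mm wide. z up the shaft; x out along the key. Steel shaft 16 mm thick rises 75 mm above this point. Head home: its underside lies on the seat, keyway over the key, with about 11 degrees of play either way.
- key_end (a point): Outer end of that spindle's key (middle of its top edge): 60 mm from the shaft's axis, 15 mm above the seat. The key is one dark flat steel bar lying on the seat, 7 mm wide, 15 mm tall, from the shaft out to here, so it shows beyond the flange's 40 mm radius. The high head rests on it, leaning up to about 3 degrees.
- other_head: Head of the second, identical spindle: same shape and axes as the high head, but already home on its key. Leave it alone. Origin: centre of the underside, 45 mm above the bench.
Things that resemble listed ones, but are neither listed nor needed, are in the scene too. What is shaped like the part that bears spindle_seat but purple or red is not meant.

How it is judged (in metres and radians):
At the end, for the whole second after the job is handed in: The high head lies at rest on its seat (underside within 5 mm of it, upright within 3.4 degrees, within 10 mm of the shaft's axis) with the keyway over the key (within 20 degrees) (z of head in the frame of spindle_seat between -0.004 and 0.005 m and horizontal distance between head and spindle_seat below 0.01 m and angle between head's own z axis and vertical below 0.06 rad and angle between the x axis of head and the x axis of spindle_seat, either way round below 0.35 rad and linear speed of head below 0.02 m/s); the robot touches nothing.
It fails at once if the head was taken off its shaft (lifted more than 60 mm above the seat) (z of head in the frame of spindle_seat above 0.06 m).
It fails at once if the other spindle's head was disturbed (moved more than 10 mm) (distance of other_head from where it was at the start of the episode above 0.01 m).
It also fails if it takes over 32 s, if anything falls off the work surface, if the arm or the gripper's body presses on something with over 40 N, if the wrist force passes 120 N, or if a joint passes its speed limit or range.

## Robot

A 7-joint arm with a two-finger parallel gripper is mounted at the origin on the work surface. World frame = base frame: x ahead of the robot, y to its left, z up, the work surface at z = 0. Lengths are in mm, angles in rad, forces in N, time in s.
With the tool pointing down it reaches from about 425 to 1025 mm from the base axis. Payload 9.4 kg.
Tool frame: the origin (TCP) lies where the fingers leave the gripper's body, on its centre line; the fingertips stand 73 mm ahead of it and the grasp point (between the pads) lies 54 mm ahead of it; z points along the fingers, y is the line along which they close (so a half turn about z gives the same grasp; the last joint's range is limited). The gripper opens to 85 mm and grips with 20 to 120 N. Pads are 22 mm wide; open, the fingers measure 114 mm over their backs; the gripper's body (76 mm by 85 mm) begins 54 mm behind the grasp point. The pads swing forward as they close: fully open they stand 13 mm farther back than shut.
Start: joints at [1.169, 0.599, -0.003, 1.599, 0.002, 0.943, -0.08], TCP at [231.355, -687.095, 303.875] pointing down, gripper open.
Joint ranges: [-2.57, 2.57], [-0.35, 1.97], [-1.29, 1.29], [0.11, 2.56], [-1.05, 4.19], [0.11, 1.86], [-2.63, 2.63]. Speed limits (rad/s): [2.22, 2.22, 3.01, 3.01, 3.14, 3.14, 3.14].

## Interface

Orientations are given as a 3x3 rotation matrix whose columns are the frame's x, y, z axes.
In Python, from bench import readout, eyes, ticket gives the robot as it stands.
- The arm moves only by the shell command python3 -m crank 'ROWS' [FORCE]. ROWS is JSON, one flat list of numbers, 7 for each row, row after row: the turn, a rotation vector about the world's x, y, z in degrees, then the shift along the world's x, y, z in m, then the finger opening in m, from 0 to 0.0854. A call has 1 to 12 rows; each row is the pose to reach, as a shift and turn from the pose commanded when the call began; what a row does not reach only later rows make up. A row lasts 1/8 s, in which the tool goes at most 62.5 mm and 10.7 degrees, less where a joint would pass 70% of its speed; a pose out of reach is approached as far as the arm can. A call with a gripper value outside its range is refused whole. The fingers move at their own pace and stop on an object; FORCE is the grip in N (left out, the last holds). Time passes only in rows, so rows that repeat a pose let the fingers close. It gives the time, the measured TCP pose, the force, the opening and the grip force at its end, in the units of the state.
- readout.state(): the state, without advancing time (a new reading comes with each control period).
- eyes.camera(name): name is "side" or "top" or "wrist"; returns a dict with "frame" (384x512x3 uint8, red, green, blue), "range_z" (384x512 float32, mm along the optical axis (not along the pixel's ray), 0 where there is no reading), "K" (3x3 intrinsics, pixels), "T" (4x4, takes a point from camera to world coordinates). Camera axes: x right, y down, z forward; pixel columns grow to the right and rows downward; lengths in mm; the calibration is good to about 2 mm. A picture is of the moment at which its call begins.
- ticket.sign_off(): hands the job in; it is judged then, once.
The state is a dict: "time_s": time; "joint_positions": joint angles; "joint_velocities": joint speeds; "tau": joint torques, N m; "position": TCP position; "tool_rot": TCP orientation; "ft_force": force on the tool from outside, world axes, zero at the start; "moment": the same for the moment, N m; "opening": finger opening in mm; "gripper_force": force on a finger pad.
Only numpy, scipy, OpenCV 4.12 (cv2) and the standard library are available. Lean on these libraries where they do the work, as an engineer would, in place of code of your own. Each camera call takes 0.05 s, during which the arm holds its last target. There are 200 camera calls.

## Working session

There is one attempt and no reset: what is moved stays moved. The work goes in short steps, Python scripts to look and compute and a shell command to move; the robot and the scene stay as the last step left them, time stands still between calls to the robot, and variables do not carry over. Pictures are saved under pics/ and viewed, at most 10 in all, crops included, and the job is handed in when it is done.

```bash
ls; mkdir -p pics
python3 - <<'E'
from bench import readout, eyes
import cv2,numpy as np,pickle
d={n:eyes.camera(n) for n in("top","side")}
pickle.dump(d,open('d0.pkl','wb'))
for n in d: print(n,d[n]['K'].round(1).tolist(),d[n]['T'].round(3).tolist())
im=np.vstack([cv2.resize(d[n]['frame'],(400,300)) for n in d])
cv2.imwrite('pics/a.png',d['top']['frame'][:,:,::-1]);cv2.imwrite('pics/b.png',d['side']['frame'][:,:,::-1])
E
```

```text
pics
top [[409.0, 0.0, 255.1], [0.0, 409.0, 189.2], [0.0, 0.0, 1.0]] [[-0.104, -0.971, 0.214, 356.574], [-0.995, 0.103, -0.016, 8.593], [-0.007, -0.214, -0.977, 949.505], [0.0, 0.0, 0.0, 1.0]]
side [[462.9, 0.0, 253.1], [0.0, 462.9, 190.5], [0.0, 0.0, 1.0]] [[0.996, -0.068, 0.062, 483.322], [-0.091, -0.616, 0.783, -670.904], [-0.015, -0.785, -0.619, 583.219], [0.0, 0.0, 0.0, 1.0]]
```

View pics/a.png

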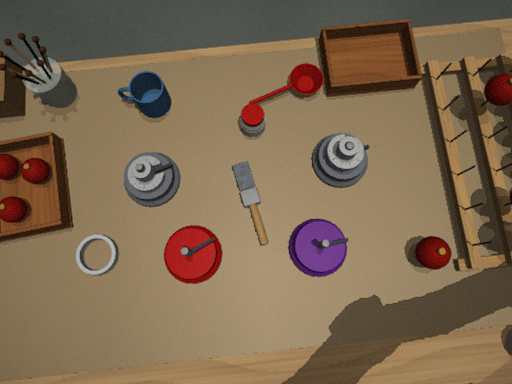

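View pics/b.png

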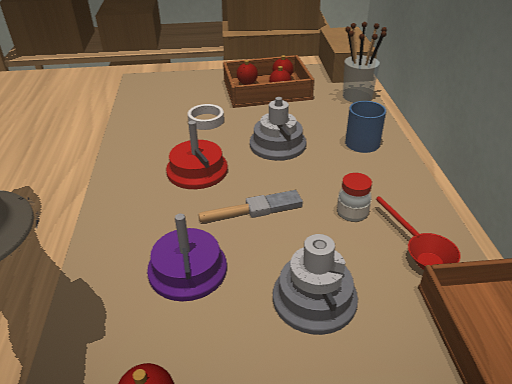

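Top view: the candidates are the grey spindle at (150,178), the grey at (343,158), the red stand at (192,253) and the purple stand at (319,247). Red and purple are excluded. On the grey at (150,178), which is (278,130) in the side view, the shaft stands proud of the boss, so it is home. The grey at (343,158), side (318,280), has its flange raised on the key, so it is my choice. I'll check it in a close crop.

```bash
cat > h.py <<'E'
import numpy as np
def pts(c):
    z=c['range_z'].astype(float);v,u=np.mgrid[:384,:512];K=c['K']
    p=np.stack([(u-K[0,2])/K[0,0]*z,(v-K[1,2])/K[1,1]*z,z,np.ones_like(z)],-1)@c['T'].T
    p[z==0]=np.nan
    return p[...,:3]
def ray(c,u,v,h):
    K,T=c['K'],c['T'];d=T[:3,:3]@[(u-K[0,2])/K[0,0],(v-K[1,2])/K[1,1],1];o=T[:3,3]
    return o+d*(h-o[2])/d[2]
E
python3 - <<'E'
import pickle,cv2,numpy as np
from h import *
d=pickle.load(open('d0.pkl','rb'))
a=cv2.resize(d['top']['frame'][118:198,303:383],(400,400),interpolation=2)
b=cv2.resize(d['side']['frame'][230:330,265:365],(400,400),interpolation=2)
cv2.imwrite('pics/c.png',np.hstack([a,b])[:,:,::-1])
for n,(u0,u1,v0,v1) in dict(top=(303,383,118,198),side=(265,365,225,335)).items():
    p=pts(d[n])[v0:v1,u0:u1].reshape(-1,3); p=p[~np.isnan(p[:,0])]
    print(n,np.histogram(p[:,2],bins=range(0,145,5)))
    for lo,hi in((35,52),(70,90),(110,128)):
        q=p[(p[:,2]>lo)&(p[:,2]<hi)]
        c,r=cv2.minEnclosingCircle(q[:,:2].astype(np.float32)); print(lo,len(q),np.round(c),round(r,1),np.median(q[:,2]))
    q=p[(p[:,2]>110)&(p[:,2]<128)]
E
```

```text
top (array([2969,   95,  171,  226,   67,   35,   29,   31,  285,  433,    3,
         16,   30,   24,   19,  346,  228,   13,   14,   19,   14,   19,
         21,  179,  135,    0,    0,    0]), array([  0,   5,  10,  15,  20,  25,  30,  35,  40,  45,  50,  55,  60,
        65,  70,  75,  80,  85,  90,  95, 100, 105, 110, 115, 120, 125,
       130, 135, 140]))
35 751 [ 611. -215.] 57.1 45.38088832532685
70 606 [ 612. -215.] 40.7 79.6334952980115
110 335 [ 611. -213.] 22.2 119.73435683502487
side (array([2563,  175,  531,  530,  178,  154,  148,  158, 1188,  358,   32,
         93,  153,  145,  154,  818,  166,   71,   77,   77,   77,   82,
         89,  505,   42,    0,    0,    0]), array([  0,   5,  10,  15,  20,  25,  30,  35,  40,  45,  50,  55,  60,
        65,  70,  75,  80,  85,  90,  95, 100, 105, 110, 115, 120, 125,
       130, 135, 140]))
35 1717 [ 612. -219.] 57.3 44.16374258865528
70 1209 [ 612. -216.] 41.2 78.65817726852924
110 636 [ 611. -215.] 22.6 118.42816229011382
```

View pics/c.png

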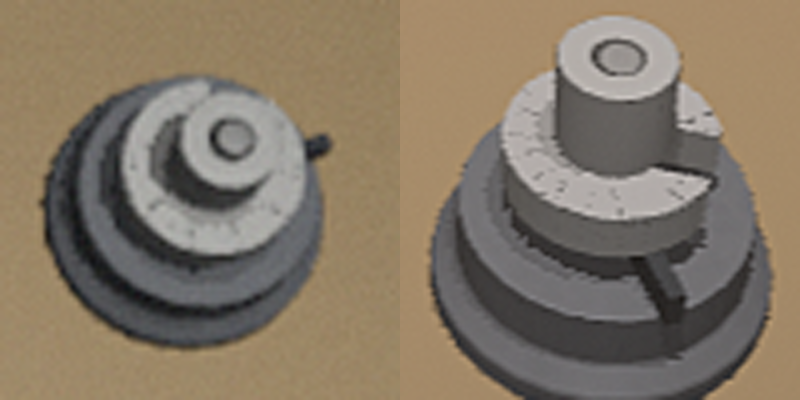

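The crop shows the chosen grey spindle. Its flange is raised, with the dark key below it: side crop (678,290) = side pixel (334,302), top pixel (368,147). The keyway gap runs between side-crop corners (720,133) and (715,181).

Run:
```python
import pickle
from h import *
d=pickle.load(open('d0.pkl','rb'));c=np.array([611.5,-215])
def f(n,u,v,h):
    p=ray(d[n],u,v,h)[:2]-c; print(n,p.round(1),np.hypot(*p).round(1),np.degrees(np.arctan2(p[1],p[0])).round(1))
f('top',368,146.6,60);f('side',333.5,302.5,60)
f('side',265+320/4,230+133/4,79);f('side',265+315/4,230+181/4,79)
f('side',265+320/4,230+133/4,82);f('side',265+315/4,230+181/4,78)
# keyway top view gap in flange
f('top',303+210/5,118+85/5,79);f('top',303+300/5,118+125/5,79)
from bench import readout
s=readout.state();print(s['position'],np.array(s['tool_rot']).round(3).tolist(),s['opening'])
```

```text
top [ 11.3 -56.6] 57.7 -78.7
side [ 12.6 -57.7] 59.1 -77.7
side [40.1 -4.3] 40.3 -6.1
side [ 32.7 -26.6] 42.2 -39.1
side [39.1 -7. ] 39.7 -10.2
side [ 33.  -25.8] 41.9 -38.0
top [38.  -3.9] 38.2 -5.8
top [ 15.1 -40.9] 43.6 -69.7
[ 231.26300868 -686.78745663  303.11490022] [[0.948, 0.319, -0.001], [0.319, -0.948, 0.001], [-0.0, -0.001, -1.0]] 85.60244653030387
```

Axis is at (611.5, -215). The keyway is at about -22° and the key at about -78°, so the head needs about 56° clockwise. I'll move above it, pre-turning the tool by +60°.

```bash
python3 -m crank '[0,0,6,0.038,0.047,0,0.085, 0,0,12,0.076,0.094,0,0.085, 0,0,18,0.114,0.142,0,0.085, 0,0,24,0.152,0.189,0,0.085, 0,0,30,0.190,0.236,0,0.085, 0,0,36,0.228,0.283,0,0.085, 0,0,42,0.266,0.330,0,0.085, 0,0,48,0.304,0.378,0,0.085, 0,0,54,0.342,0.425,0,0.085, 0,0,60,0.380,0.472,0,0.085, 0,0,60,0.380,0.472,-0.030,0.085, 0,0,60,0.380,0.472,-0.030,0.085]' 25
python3 - <<'E'
from bench import eyes
import cv2,pickle
from h import *
c=eyes.camera('wrist');pickle.dump(c,open('w.pkl','wb'))
cv2.imwrite('pics/d.png',c['frame'][:,:,::-1])
p=pts(c).reshape(-1,3);p=p[~np.isnan(p[:,0])]
for lo,hi in((38,50),(72,86),(112,126)):
    q=p[(p[:,2]>lo)&(p[:,2]<hi)&(np.hypot(p[:,0]-611,p[:,1]+215)<70)]
    if len(q):print(lo,len(q),cv2.minEnclosingCircle(q[:,:2].astype(np.float32)),np.median(q[:,2]))
E
```

```text
time_s: 1.6
position: [610.3, -214.5, 271.6]
tool_rot: [[0.197, 0.98, -0.005], [0.981, -0.197, 0.001], [0.0, -0.005, -1.0]]
ft_force: [-0.1, -0.3, 0.8]
opening: 85.3
gripper_force: 0.0
38 3353 ((614.1923828125, -215.22396850585938), 57.17499542236328) 45.777073100714176
72 2972 ((613.7576293945312, -213.5478973388672), 40.67261505126953) 79.76349151036518
112 2294 ((613.0807495117188, -212.56671142578125), 21.877925872802734) 120.17133110640577
```

View pics/d.png

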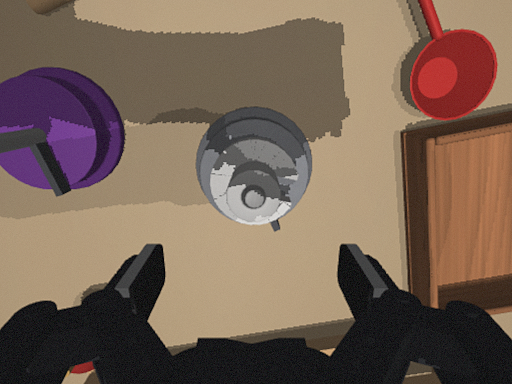

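The wrist view shows the head at (253,190) with the key end at (276,226), and nothing near the finger path. I'll descend and grip lightly.

```bash
python3 -m crank '[0,0,0,0.0015,0.001,-0.04,0.085, 0,0,0,0.0015,0.001,-0.08,0.085, 0,0,0,0.0015,0.001,-0.105,0.085, 0,0,0,0.0015,0.001,-0.111,0.06, 0,0,0,0.0015,0.001,-0.111,0.035, 0,0,0,0.0015,0.001,-0.111,0.035, 0,0,0,0.0015,0.001,-0.111,0.035, 0,0,0,0.0015,0.001,-0.111,0.035]' 25
```

```text
time_s: 2.65
position: [613.0, -214.6, 164.3]
tool_rot: [[0.198, 0.98, 0.001], [0.98, -0.198, -0.001], [-0.001, 0.001, -1.0]]
ft_force: [-3.1, -0.7, 6.7]
opening: 43.3
gripper_force: 25.9
```

```bash
python3 -m crank '[0,0,-8,0,0,0,0.035, 0,0,-16,0,0,0,0.035, 0,0,-24,0,0,0,0.035, 0,0,-32,0,0,0,0.035, 0,0,-40,0,0,0,0.035, 0,0,-48,0,0,0,0.035, 0,0,-56,0,0,0,0.035, 0,0,-56,0,0,0,0.035, 0,0,-56,0,0,0,0.035]' 25
python3 - <<'E'
from bench import eyes
import cv2
im=np=None
import numpy as np
s=eyes.camera('side')['frame'];w=eyes.camera('wrist')['frame']
cv2.imwrite('pics/e.png',np.hstack([cv2.resize(s[200:340,240:400],(400,350)),cv2.resize(w,(400,350))])[:,:,::-1])
E
```

```text
time_s: 3.78
position: [612.6, -214.3, 163.0]
tool_rot: [[0.922, 0.387, -0.0], [0.387, -0.922, -0.0], [-0.001, 0.0, -1.0]]
ft_force: [-2.8, -2.2, -1.4]
opening: 43.7
gripper_force: 26.1
```

View pics/e.png

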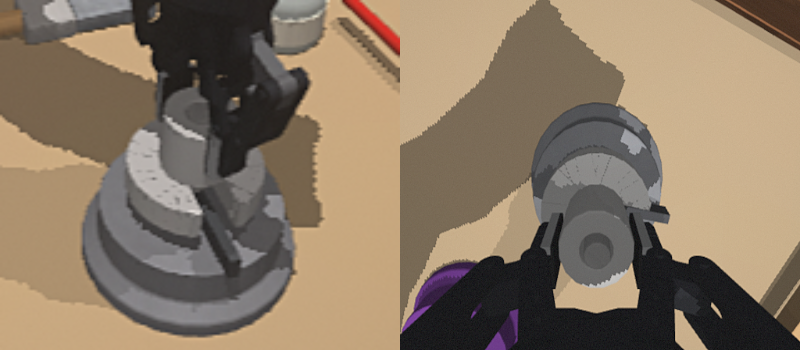

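The left half shows the keyway next to the key, roughly over it, at crop (220,215). I'll try lowering gently while gripped.

```bash
python3 -m crank '[0,0,0,0,0,-0.003,0.035, 0,0,0,0,0,-0.006,0.035, 0,0,0,0,0,-0.006,0.035]' 25
python3 - <<'E'
from bench import eyes
import cv2,pickle
c=eyes.camera('side');pickle.dump(c,open('s.pkl','wb'))
cv2.imwrite('pics/f.png',cv2.resize(c['frame'][240:320,270:370],(800,600),interpolation=2)[:,:,::-1])
E
```

```text
time_s: 4.25
position: [612.6, -214.2, 156.3]
tool_rot: [[0.923, 0.385, -0.001], [0.385, -0.923, 0.0], [-0.001, -0.0, -1.0]]
ft_force: [-3.6, -2.4, -4.9]
opening: 43.5
gripper_force: 26.1
```

View pics/f.png

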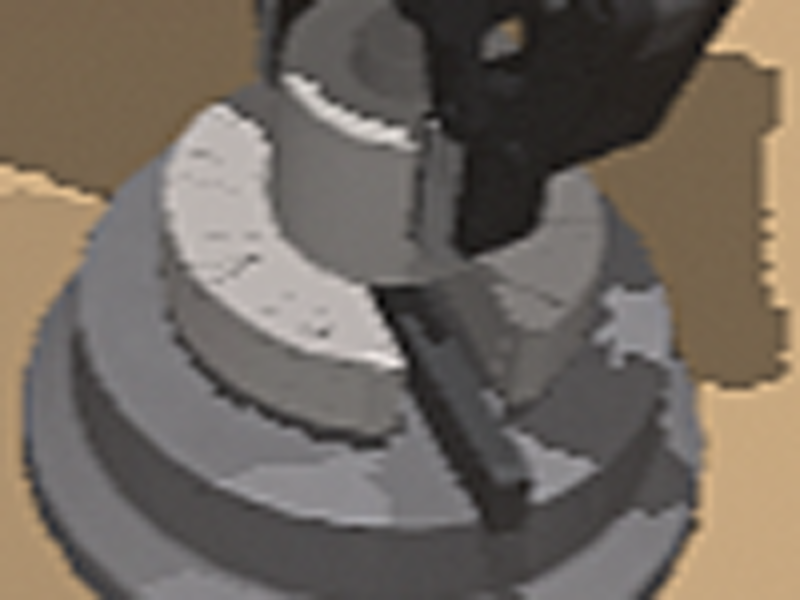

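The keyway has dropped around the key: gap at x 400–510, key at about 450. I'll lower the rest of the way, then release.

```bash
python3 -m crank '[0,0,0,0,0,-0.003,0.035, 0,0,0,0,0,-0.006,0.035, 0,0,0,0,0,-0.006,0.035]' 25; python3 -m crank '[0,0,0,0,0,0,0.060, 0,0,0,0,0,0,0.085, 0,0,0,0,0,0,0.085, 0,0,0,0,0,0,0.085, 0,0,0,0,0,0.03,0.085, 0,0,0,0,0,0.07,0.085, 0,0,0,0,0,0.12,0.085, 0,0,0,0,0,0.17,0.085,0,0,0,0,0,0.17,0.085]'
python3 - <<'E'
from bench import eyes
import cv2
from h import *
c=eyes.camera('side')
cv2.imwrite('pics/g.png',cv2.resize(c['frame'][230:320,270:370],(660,600),interpolation=2)[:,:,::-1])
for c in(c,eyes.camera('top')):
    p=pts(c).reshape(-1,3);p=p[np.hypot(p[:,0]-612,p[:,1]+215)<38]
    for lo,hi in((58,84),(98,125)):
        q=p[(p[:,2]>lo)&(p[:,2]<hi)]; print(len(q),np.median(q[:,2]),np.percentile(q[:,2],95),np.median(q[:,:2],0))
E
```

```text
time_s: 4.68
position: [612.6, -214.2, 150.7]
tool_rot: [[0.923, 0.384, -0.001], [0.384, -0.923, -0.0], [-0.001, -0.0, -1.0]]
ft_force: [-4.8, -3.0, -3.4]
opening: 43.2
gripper_force: 26.4
time_s: 5.8
position: [614.3, -214.6, 325.4]
tool_rot: [[0.923, 0.384, 0.007], [0.384, -0.923, -0.002], [0.006, 0.005, -1.0]]
ft_force: [-0.6, -0.3, -1.5]
opening: 85.6
gripper_force: 0.0
989 64.46796387662607 80.25536783962443 [ 602.14019667 -230.58354003]
605 104.44200169579773 119.12089667405824 [ 610.25368391 -221.95832813]
481 65.50791149459099 77.58281718862395 [ 598.44846197 -202.27563143]
312 105.44497774659203 120.41704867388279 [ 608.93994018 -211.78905259]
```

View pics/g.png

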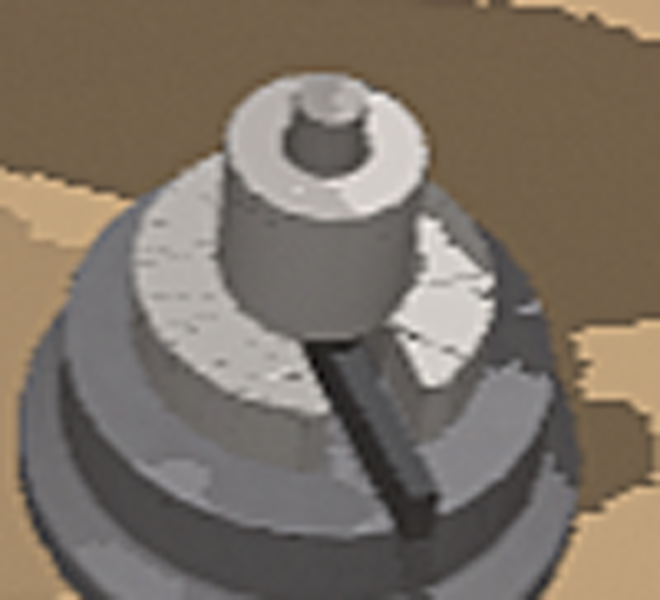

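The head is home: flange top at 65 mm, boss top at 105 mm, the shaft proud at (330,100), and the key inside the keyway. The gripper is clear.

```bash
python3 -c "
from bench import ticket
print(ticket.sign_off())"
```

```text
the job is handed in; nothing more can be done
None
```

The high head was turned about 56° clockwise, dropped over its key and measured fully home; I let go, left the other head alone, and handed the job in at about 6 s, with no verdict returned.

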